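Hang the teaspoon basket inside the rinse tub

TASK

The dirty teaspoons are about to be soaked: take the perforated steel basket with the orange handle and hang it inside the grey rinse tub, its bent lip hooked over the tub's rim (any of the four walls will do), so that it hangs upright clear of the tub's floor. Leave the blue-handled basket where it stands, do not push the tub about, and let go of the basket.

Things in the scene. Friction and masses are not known exactly. Their poses are not given: they have to be found in the camera images.
- orange_handle (a point): Centre of the orange grip bar of the loose basket to hang (up to 0.25 kg, upright at the start). The bar runs along y: 72 mm long, 12 mm thick (x), 16 mm tall; z up. It stands on two thin side straps centrally over an open perforated steel box, 52 (x) by 64 (y) by 60 mm tall, whose underside is 98 mm and top edge 38 mm below this point. The bent lip is on the box's +x side.
- orange_lip (a point): Middle of the slot under the orange basket's bent lip, where the rim belongs: 35 mm along +x from the bar's centre and 38 mm below it, same axes. The lip, 44 mm wide (y), goes out level and turns down; the slot runs from the box at x = 26 to 44 mm from the bar's centre. The turned-down leg is 24 mm long, its lower half flaring out to x = 54 mm.
- blue_handle (a point): Centre of the blue grip bar of a second loose basket, identical to the orange one but for its colour, standing near it. A bystander.
- rinse_tub: Loose grey open rectangular tub, 1.5 kg. Origin: centre of its underside, on the worktop; z up. Body 120 (x) by 140 (y) by 85 mm tall, walls 4 mm, rolled rim bead 8 mm thick, flush inside: inside it is 112 by 132 mm; the rim's middle lies 60 mm (x walls) or 70 mm (y walls) from the centre. Rim top 85 mm, inner floor 4 mm above the underside.

How it is judged:
By the outcome, as a careful person would: the job done as asked, in the order asked, and still so for the second after the job is handed in, with the robot touching nothing.
It also fails if it takes over 27 s, if anything falls off the work surface, if the arm or the gripper's body presses on something with over 40 N, if the wrist force passes 120 N, or if a joint passes its speed limit or range.

ROBOT

A 6-joint arm with a two-finger parallel gripper is mounted at the origin on a cart in front of the work surface, level with it; the furniture and walls round the work are solid. World frame = base frame: x ahead of the robot, y to its left, z up, the work surface at z = 0. Lengths are in m, angles in rad, forces in N, time in s.
With the tool pointing down it reaches from about 0.3 to 0.875 m from the base axis. Payload 6.4 kg.
Tool frame: the origin (TCP) lies at the very end of the fingers, on their centre line; the grasp point (between the pads) lies 19 mm behind it; y points along the fingers, z is the direction in which the jaws open and shut, and the axes are right-handed (so a half turn about y gives the same grasp; the last joint's range is limited). The gripper opens to 88 mm and grips with 3 to 60 N. Pads are 18 mm wide; open, the fingers measure 123 mm over their backs; the gripper's body (75 mm by 187 mm) begins 45 mm behind the grasp point.
Start: joints at [-1.474, 0.181, 1.607, -0, 1.354, -0.206], TCP at [0.171, -0.549, 0.239] pointing down, gripper open.
Joint ranges: [-2.99, 2.99], [-0.89, 2.07], [0.3, 2.58], [-1.14, 4.28], [0, 2.63], [-3.12, 3.12]. Speed limits (rad/s): [2.57, 2.57, 3.01, 3.14, 3.14, 3.14].

INTERFACE

Orientations are given as a 3x3 rotation matrix whose columns are the frame's x, y, z axes.
In Python, from cell import r gives the robot as it stands.
- The arm moves only by the tool carry_out, never from a script. Its argument "steps" is text: rows parted by semicolons, each of 4 numbers parted by spaces: the shift along the tool's x, y, z in m, then the turn about the tool's y in degrees. In form: dx dy dz spin; .... A call has exactly 8 rows; each row is the pose to reach, as a shift and turn from the pose measured when the call began, along the tool's axes at that moment; what a row does not reach only later rows make up. A row lasts 1/8 s, in which the tool goes at most 62.5 mm and 10.7 degrees, less where a joint would pass 70% of its speed; a pose out of reach is approached as far as the arm can. A call with a gripper value outside its range is refused whole. "hand" is the finger opening in m, from 0 to 0.0881, set as the call begins (left out, the last holds). The fingers move at their own pace and stop on an object; "newtons" is the grip in N (left out, the last holds). Time passes only in rows, so rows that repeat a pose let the fingers close, or fill a call up. It gives the time, the measured TCP pose, the force and the opening at its end, in the units of the state.
- r.read_state(): the state, without advancing time (a new reading comes with each control period).
- r.get_image(name): name is "scene" or "top"; returns a dict with "frame" (384x512x3 uint8, blue, green, red), "fx", "fy", "cx", "cy" (pixels), "origin" and "orientation" of the camera in the world. Camera axes: x right, y down, z forward; pixel columns grow to the right and rows downward; lengths in m; the calibration is good to about 2 mm. A picture is of the moment at which its call begins. There is no depth.
- r.close_job(): hands the job in, once; it reports no verdict.
The state is a dict: "time": time; "joints": joint angles; "joint_velocities": joint speeds; "tau": joint torques, N m; "tool_pos": TCP position; "eef_rot": TCP orientation; "ft_force": force on the tool from outside, world axes, zero at the start; "ft_torque": the same for the moment, N m; "grip_width": finger opening in m.
Only numpy, scipy, OpenCV 4.12 (cv2) and the standard library are available. Lean on these libraries where they do the work, as an engineer would, in place of code of your own. Each camera call takes 0.05 s, during which the arm holds its last target.

## Working session

There is one attempt and no reset: what is moved stays moved. The work goes in short steps, Python scripts to look and compute and a tool call to move; the robot and the scene stay as the last step left them, time stands still between calls to the robot, and variables do not carry over. Pictures are saved under pics/ and viewed, and the job is handed in when it is done.

Besides the shell and the picture viewer there is one more tool, called after ">>>" by a JSON object that holds its "api" and its "payload", one argument or row to a line. carry_out: Moves the arm, as the interface text tells. Its arguments: {"type":"object","properties":{"steps":{"type":"string"},"hand":{"type":"number"},"newtons":{"type":"number"}},"required":["steps"]}

```bash
mkdir -p pics; cat > h.py <<'E'
import numpy as np, cv2, json
from cell import r
def snap(name,fn):
    d=r.get_image(name); cv2.imwrite('pics/'+fn+'.png',d['frame'])
    np.savez('pics/'+fn+'.npz',**{k:np.array(v) for k,v in d.items()})
    return d
def load(fn): 
    z=np.load('pics/'+fn+'.npz'); return {k:z[k] for k in z.files}
def ray(d,u,v):
    c=np.array([(u-d['cx'])/d['fx'],(v-d['cy'])/d['fy'],1.0]); R=np.array(d['orientation']).reshape(3,3)
    return np.array(d['origin']),R@c
def atz(d,u,v,z):
    o,k=ray(d,u,v); return o+k*(z-o[2])/k[2]
def proj(d,p):
    R=np.array(d['orientation']).reshape(3,3); c=R.T@(np.array(p)-np.array(d['origin']))
    return d['cx']+d['fx']*c[0]/c[2], d['cy']+d['fy']*c[1]/c[2]
def tri(obs):
    A=np.zeros((3,3));b=np.zeros(3)
    for d,u,v in obs:
        o,k=ray(d,u,v);k=k/np.linalg.norm(k);P=np.eye(3)-np.outer(k,k);A+=P;b+=P@o
    return np.linalg.solve(A,b)
def crop(fn,x0,y0,x1,y1,s,out):
    f=cv2.imread('pics/'+fn+'.png')[y0:y1,x0:x1]
    cv2.imwrite('pics/'+out+'.png',cv2.resize(f,None,fx=s,fy=s,interpolation=cv2.INTER_CUBIC))
E
python3 - <<'E'
from h import *
for n in('scene','top'):
    d=snap(n,n+'0'); print(n,d['fx'],d['cx'],d['cy'],d['origin'],d['orientation'])
s=r.read_state();print(s['time'],s['tool_pos'],s['eef_rot'],s['ft_force'],s['grip_width'])
E
```

```text
scene 444.7735173411067 262.60622323818626 186.7301367689495 [0.16686226 0.49559645 0.41769232] [[-0.89379366 -0.15851475  0.41953066]
 [-0.4477493   0.36871815 -0.81459652]
 [-0.025563   -0.91592576 -0.40053281]]
top 443.18847868303675 255.21903219961507 194.09987772300414 [ 0.46440464 -0.19865912  0.92520106] [[-0.0291322  -0.99850846  0.04617552]
 [-0.99956937  0.02893819 -0.00486462]
 [ 0.00352112 -0.04629735 -0.9989215 ]]
0.1 [ 0.17143675 -0.54837497  0.23794187] [[-9.54489264e-01 -1.45510195e-04  2.98245242e-01]
 [-2.98245116e-01  1.50583619e-03 -9.54488126e-01]
 [-3.10220724e-04 -9.99998856e-01 -1.48070218e-03]] [-0.50381164 -0.35940537 -1.17816935] 0.08786661785315415
```

```bash
ls .
```

```text
h.py
pics
```

View pics/scene0.png

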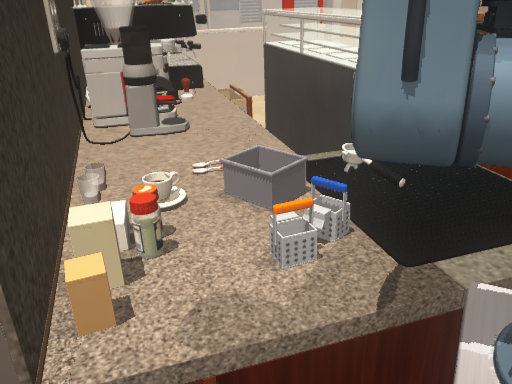

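View pics/top0.png

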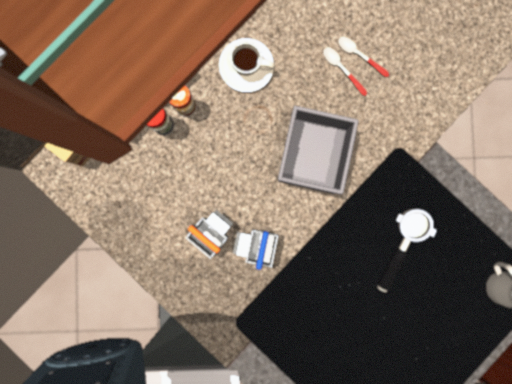

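```bash
python3 - <<'E'
from h import *
crop('top0',175,195,295,285,6,'c1')
crop('top0',265,95,375,205,5,'c2')
crop('scene0',210,135,360,275,5,'c3')
E
```

```text
(no output)
```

View pics/c1.png

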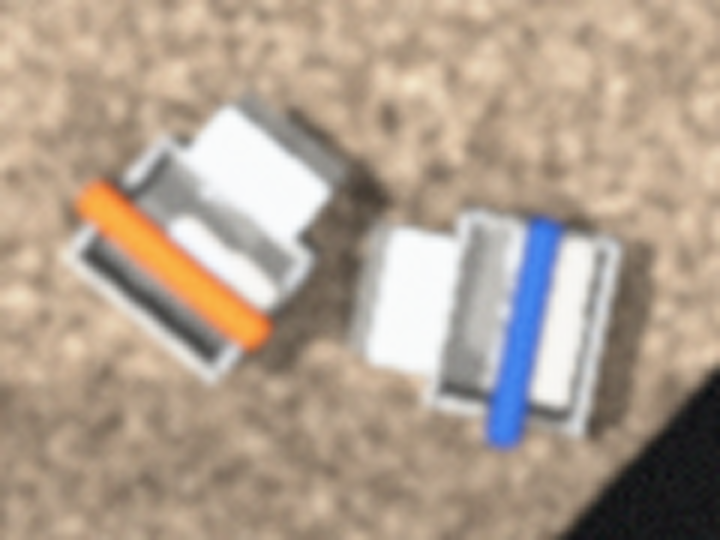

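View pics/c2.png

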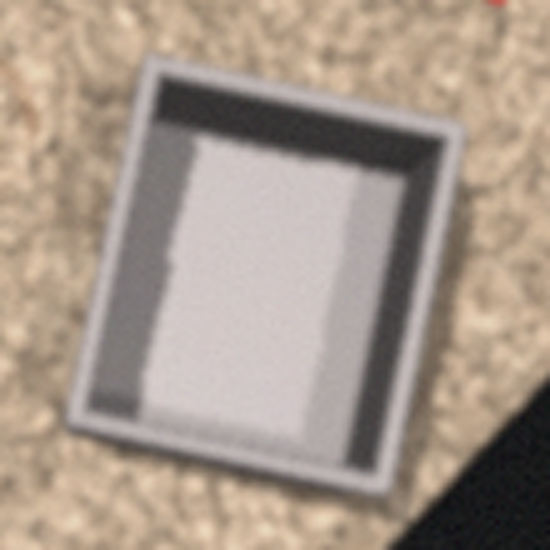

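View pics/c3.png

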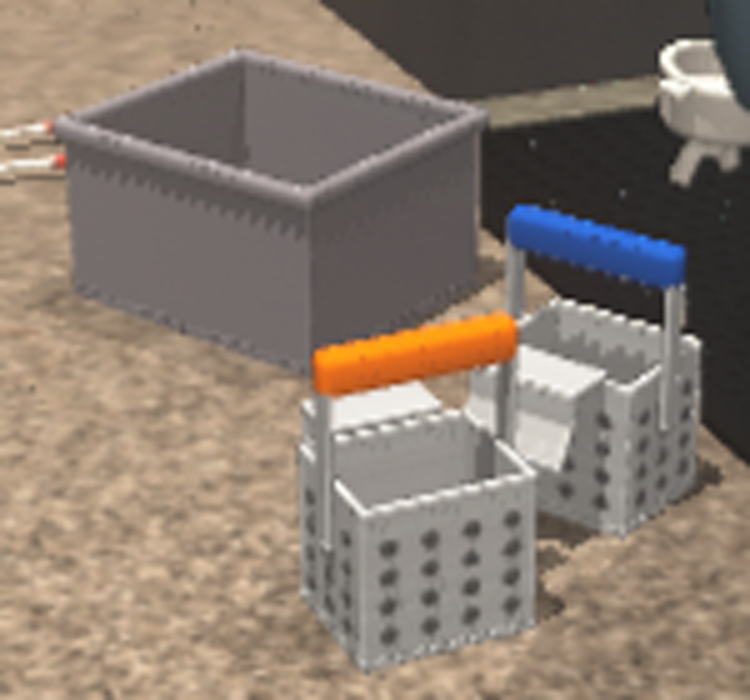

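```bash
cat >> h.py <<'E'
def c2p(x,y,x0,y0,s): return (x+.5)/s-.5+x0,(y+.5)/s-.5+y0
E
python3 - <<'E'
from h import *
T=load('top0');S=load('scene0')
t=lambda x,y:c2p(x,y,175,195,6)
s=lambda x,y:c2p(x,y,210,135,5)
t2=lambda x,y:c2p(x,y,265,95,5)
p=tri([(T,*t(174,266)),(S,*s(416,354))]);print('orange',p, proj(T,p),t(174,266),proj(S,p),s(416,354))
b=tri([(T,*t(524,333)),(S,*s(597,247))]);print('blue',b,proj(S,b),s(597,247))
for a,c in(((80,188),(270,345)),((543,218),(505,448))):
    A=atz(T,*t(*a),.1);C=atz(T,*t(*c),.1);v=C-A;print('bar mid',(A+C)/2,'len',np.linalg.norm(v),'ang',np.degrees(np.arctan2(v[1],v[0])))
cs=[atz(T,*t2(*c),.083) for c in((147,57),(463,122),(388,492),(68,428))]
cs=np.array(cs);print(cs,cs.mean(0))
for i in range(4):
    v=cs[(i+1)%4]-cs[i];print(np.linalg.norm(v),np.degrees(np.arctan2(v[1],v[0])))
# scene check
cc=[s(*q) for q in((240,50),(487,115),(310,200),(57,122))]
print([atz(S,*q,.083) for q in cc])
# lip in top: outer white patch (238,105),(333,185), box corners
for q in((238,103),(335,182)): print('lip',atz(T,*t(*q),.062))
for q in((168,135),(315,260),(212,380),(66,255)): print('box',atz(T,*t(*q),.06))
E
```

```text
orange [ 0.42189149 -0.10448712  0.09882548] (np.float64(203.63288456491267), np.float64(239.02588978406436)) (203.58333333333334, 238.91666666666666) (np.float64(292.66289061611195), np.float64(205.39972953251396)) (292.8, 205.4)
blue [ 0.397568   -0.21232689  0.0981132 ] (np.float64(328.61133216400964), np.float64(184.0199141317755)) (329.0, 184.0)
bar mid [ 0.42202431 -0.10480356  0.1       ] len 0.07625962264232264 ang -131.02901732616536
bar mid [ 0.39844411 -0.21207306  0.1       ] len 0.07167541662007003 ang 168.8650953634174
[[ 0.67049776 -0.28214965  0.083     ]
 [ 0.64187663 -0.40258427  0.083     ]
 [ 0.50063367 -0.36835709  0.083     ]
 [ 0.52857042 -0.24730491  0.083     ]] [ 0.58539462 -0.32509898  0.083     ]
0.12378879955251017 -103.36828246771623
0.1453309032476948 166.37819147891872
0.12423402114409712 77.0046534968018
0.146142141735062 -13.793923940974691
[array([ 0.64154404, -0.40601246,  0.083     ]), array([ 0.49921793, -0.36620028,  0.083     ]), array([ 0.52799597, -0.24638005,  0.083     ]), array([ 0.67034171, -0.28530141,  0.083     ])]
lip [ 0.47225348 -0.12218557  0.062     ]
lip [ 0.44578171 -0.15294128  0.062     ]
box [ 0.46255068 -0.09903081  0.06      ]
box [ 0.42070617 -0.1456864   0.06      ]
box [ 0.38301776 -0.11137982  0.06      ]
box [ 0.42468562 -0.06508371  0.06      ]
```

```bash
cat >> h.py <<'E'
def delta(p,head):
    s=r.read_state(); R=np.array(s['eef_rot']).reshape(3,3); q=np.array(s['tool_pos'])
    d=R.T@(np.array(p)-q); h=np.degrees(np.arctan2(R[1,2],R[0,2])); sp=-((head-h+180)%360-180)
    print('t',round(s['time'],2),'pos',q.round(4),'head',h.round(2),'F',np.round(s['ft_force'],1),'w',round(s['grip_width'],4),'j',np.round(s['joints'],2))
    print('delta',d.round(4),'spin',sp.round(1))
E
python3 -c "
from h import *
delta([.422,-.1047,.15],-41.5)"
```

```text
t 0.1 pos [ 0.1714 -0.5484  0.2379] head -72.65 F [-0.5 -0.4 -1.2] w 0.0879 j [-1.47  0.18  1.61  0.    1.35 -0.21]
delta [-0.3715  0.0886 -0.3486] spin -31.1
```

>>> {"api": "carry_out", "payload": {
  "steps": "-0.022 0 -0.02 -2; -0.056 0.003 -0.052 -5; -0.093 0.01 -0.087 -8; -0.13 0.02 -0.122 -11; -0.167 0.03 -0.157 -14; -0.204 0.04 -0.192 -17; -0.241 0.05 -0.227 -20; -0.278 0.06 -0.262 -23",
  "hand": 0.06
}}

```text
time: 1.1
tool_pos: [0.3591, -0.2137, 0.178]
eef_rot: [[-0.761, 0.0, 0.648], [-0.648, 0.002, -0.761], [-0.001, -1.0, -0.001]]
ft_force: [0.5, -0.8, 0.0]
grip_width: 0.06
```

```bash
python3 -c "
from h import *
delta([.422,-.1047,.15],-41.5)"
```

```text
t 1.1 pos [ 0.3591 -0.2137  0.178 ] head -49.57 F [ 0.5 -0.8  0. ] w 0.06 j [-0.82 -0.12  2.04  0.    1.22  0.04]
delta [-0.1185  0.0282 -0.0421] spin -8.1
```

Tracks well. On to the hover above the bar.

>>> {"api": "carry_out", "payload": {
  "steps": "-0.035 0.004 -0.012 -2.5; -0.07 0.01 -0.025 -5; -0.1 0.018 -0.036 -7; -0.1185 0.028 -0.042 -8; -0.1185 0.028 -0.042 -8; -0.1185 0.028 -0.042 -8; -0.1185 0.028 -0.042 -8; -0.1185 0.028 -0.042 -8"
}}

```text
time: 2.1
tool_pos: [0.422, -0.1055, 0.1505]
eef_rot: [[-0.664, 0.0, 0.747], [-0.747, 0.001, -0.664], [-0.001, -1.0, -0.0]]
ft_force: [-0.2, -0.2, -0.8]
grip_width: 0.0598
```

```bash
python3 -c "
from h import *
d=snap('top','top1');snap('scene','scene1')
delta([.422,-.1047,.079],-41.5)
crop('scene1',230,100,380,275,3,'c4');crop('top1',150,160,310,290,4,'c5')"
```

```text
t 2.2 pos [ 0.422  -0.1053  0.1504] head -41.62 F [-0.8  0.4 -0. ] w 0.0601 j [-0.52 -0.03  2.03  0.    1.15  0.21]
delta [-0.0003  0.0714 -0.0003] spin -0.1
```

View pics/c4.png

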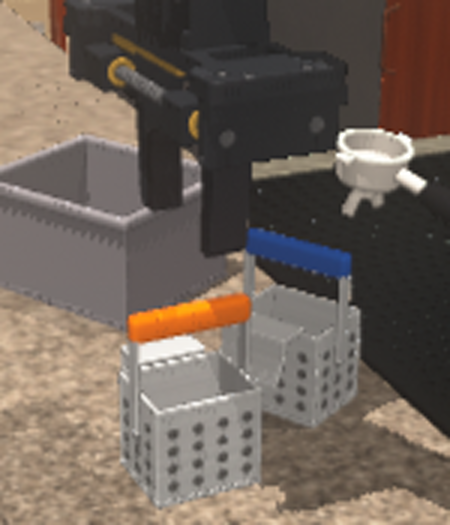

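View pics/c5.png

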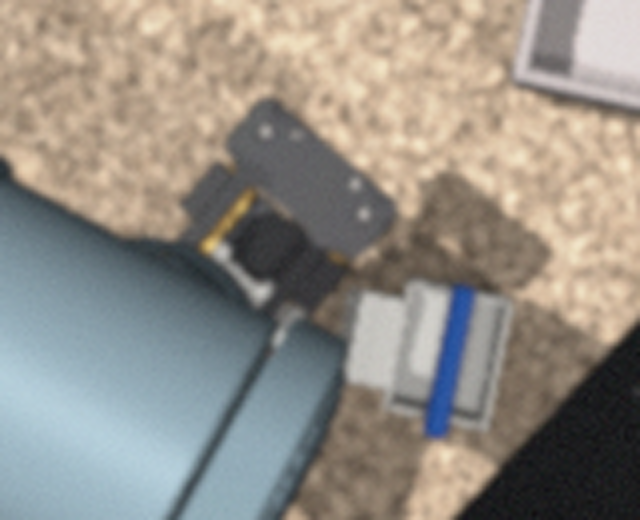

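```bash
python3 -c "
from h import *
S=load('scene1')
print(proj(S,[.422,-.1053,.1504]),proj(S,[.422,-.1047,.098]))"
```

```text
(np.float64(292.85046799023957), np.float64(175.86684821047444)) (np.float64(292.6520172773443), np.float64(205.7912075457669))
```

The fingers straddle the orange bar: tip midpoint is at about (294,176) and the bar at (293,205), matching the projection. Descend and grip.

>>> {"api": "carry_out", "payload": {
  "steps": "0 0.015 0 0; 0 0.035 0 0; 0 0.055 0 0; 0 0.067 0 0; 0 0.071 0 0; 0 0.071 0 0; 0 0.071 0 0; 0 0.071 0 0"
}}

```text
time: 3.2
tool_pos: [0.4225, -0.1054, 0.0799]
eef_rot: [[-0.664, 0.001, 0.748], [-0.748, 0.001, -0.664], [-0.001, -1.0, 0.001]]
ft_force: [-0.7, -0.9, 0.5]
grip_width: 0.06
```

>>> {"api": "carry_out", "payload": {
  "steps": "0 0 0 0; 0 0 0 0; 0 0 0 0; 0 0 0 0; 0 0 0 0; 0 0 0 0; 0 0 0 0; 0 0 0 0",
  "hand": 0,
  "newtons": 25
}}

```text
time: 4.2
tool_pos: [0.4223, -0.1054, 0.0798]
eef_rot: [[-0.664, 0.001, 0.748], [-0.748, 0.001, -0.664], [-0.001, -1.0, 0.0]]
ft_force: [0.2, 0.0, -1.0]
grip_width: 0.0112
```

```bash
python3 -c "
from h import *
delta([.422,-.1047,.21],-41.5)"
```

```text
t 4.2 pos [ 0.4223 -0.1054  0.0798] head -41.62 F [ 0.2  0.  -1. ] w 0.0112 j [-0.52  0.09  2.07  0.    0.98  0.21]
delta [-0.0004 -0.1302 -0.0007] spin -0.1
```

>>> {"api": "carry_out", "payload": {
  "steps": "0 -0.008 0 0; 0 -0.025 0 0; 0 -0.05 0 0; 0 -0.075 0 0; 0 -0.1 0 0; 0 -0.12 0 0; 0 -0.13 0 0; 0 -0.13 0 0"
}}

```text
time: 5.2
tool_pos: [0.4224, -0.1056, 0.2103]
eef_rot: [[-0.664, 0.002, 0.748], [-0.748, 0.0, -0.664], [-0.002, -1.0, 0.002]]
ft_force: [0.1, -0.1, -2.3]
grip_width: 0.0114
```

```bash
python3 -c "
from h import *
snap('scene','scene2')
delta([.619,-.333,.21],-13.5)
crop('scene2',190,50,390,275,3,'c6')"
```

```text
t 5.25 pos [ 0.422  -0.1054  0.2096] head -41.63 F [-0.3 -0.9 -1.9] w 0.0116 j [-0.52 -0.12  1.97  0.    1.28  0.21]
delta [ 0.0393 -0.0004  0.2984] spin -28.1
```

View pics/c6.png

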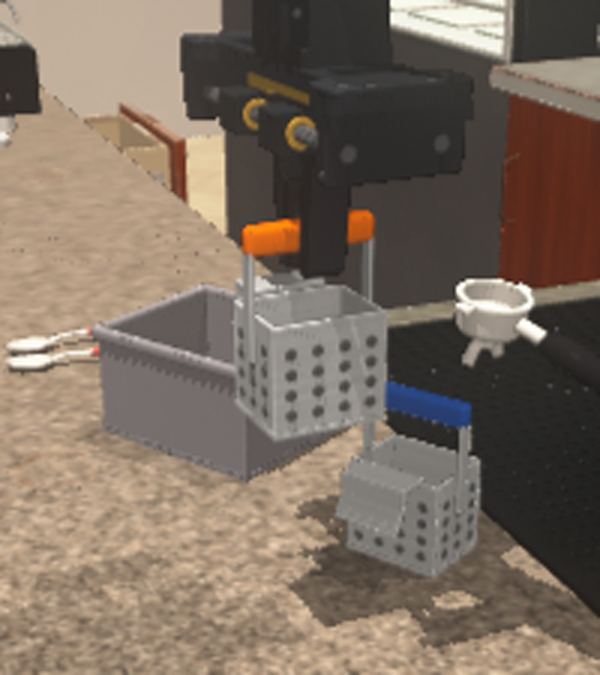

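>>> {"api": "carry_out", "payload": {
  "steps": "0.001 0 0.01 -1; 0.004 0 0.034 -3; 0.01 0 0.072 -7; 0.016 0 0.115 -11; 0.022 0 0.16 -15; 0.028 0 0.205 -19.5; 0.034 0 0.245 -23; 0.037 0 0.275 -26"
}}

```text
time: 6.25
tool_pos: [0.6036, -0.3175, 0.2074]
eef_rot: [[-0.268, -0.001, 0.964], [-0.964, 0.002, -0.268], [-0.002, -1.0, -0.001]]
ft_force: [-0.9, -1.0, -2.7]
grip_width: 0.0117
```

>>> {"api": "carry_out", "payload": {
  "steps": "0.001 0 0.012 -1; 0.001 0 0.02 -2; 0.001 0 0.023 -2; 0.001 0 0.023 -2; 0.001 0 0.023 -2; 0.001 0 0.023 -2; 0.001 0 0.023 -2; 0.001 0 0.023 -2"
}}

```text
time: 7.25
tool_pos: [0.6254, -0.3246, 0.2075]
eef_rot: [[-0.234, -0.001, 0.972], [-0.972, 0.002, -0.234], [-0.002, -1.0, -0.001]]
ft_force: [-0.9, -0.7, -1.4]
grip_width: 0.0114
```

```bash
python3 -c "
from h import *
S=load('scene2');print(proj(S,[.422,-.1054,.2286]))
S=snap('scene','scene3');snap('top','top3')
delta([.619,-.333,.21],-13.5)
crop('scene3',190,60,360,235,4,'c7');crop('top3',230,60,400,235,4,'c8')"
```

```text
(np.float64(292.9629651442503), np.float64(127.95568619353966))
t 7.35 pos [ 0.6254 -0.3246  0.2074] head -13.53 F [-0.6  0.9 -1.3] w 0.0118 j [-0.65  0.49  1.27  0.    1.38 -0.41]
delta [ 0.0096 -0.0026 -0.0043] spin -0.0
```

View pics/c7.png

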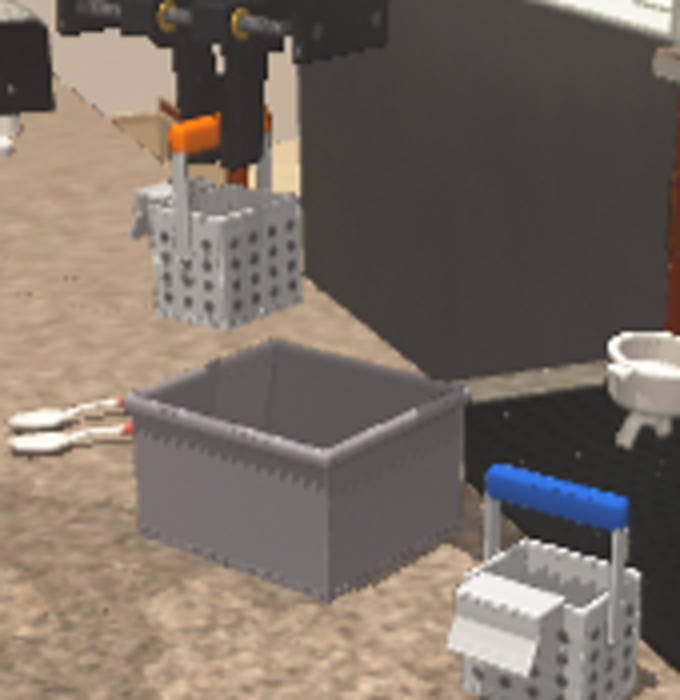

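View pics/c8.png

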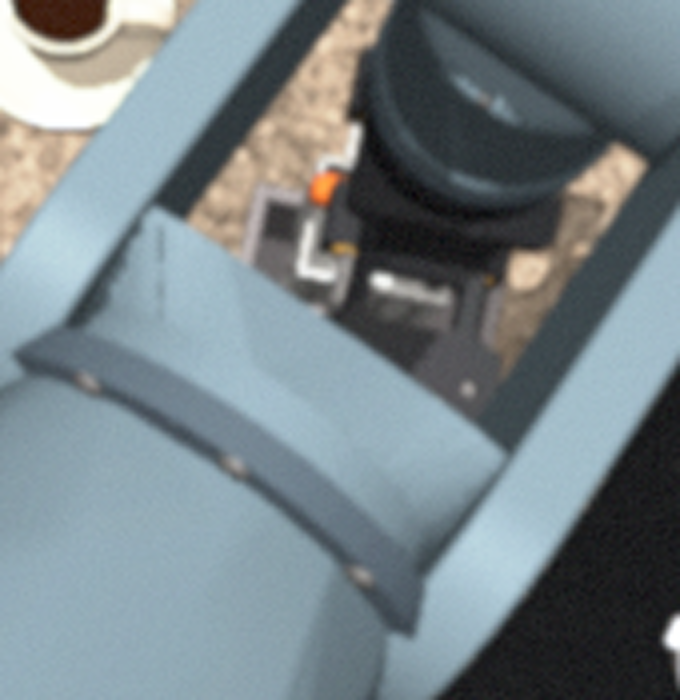

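```bash
python3 - <<'E'
from h import *
from scipy.optimize import least_squares
S3=load('scene3');print(proj(S3,[.6254,-.3246,.2262]))
h=np.radians(-13.53)
bx=np.array([np.cos(h),np.sin(h),0]);by=np.array([-np.sin(h),np.cos(h),0]);c=np.array([.6254,-.3246,.2262])
for sx in(-1,1):
  for sy in(-1,1): print('box bottom',sx,sy,[ (np.array(proj(S3,c+bx*sx*.026+by*sy*.032-np.array([0,0,.098])))-[190,60])*4])
T=load('top0');S=load('scene0')
s=lambda x,y:c2p(x,y,210,135,5)
t2=lambda x,y:c2p(x,y,265,95,5)
tp=[t2(*q) for q in((147,57),(463,122),(388,492),(68,428))]
sp=[s(*q) for q in((57,122),(240,50),(487,115),(310,200))]
# far +y, far -y, near -y, near +y
def f(p):
    n=np.array([np.cos(p[2]),np.sin(p[2]),0]);m=np.array([-n[1],n[0],0]);o=[]
    for i,(a,b) in enumerate(((1,1),(1,-1),(-1,-1),(-1,1))):
        q=np.array([p[0],p[1],.082])+n*a*.073+m*b*.063
        o+=list(np.array(proj(T,q))-tp[i])
        o+=list(.7*(np.array(proj(S,q))-[sp[0],sp[1],sp[2],sp[3]][i]))
    return np.array(o)
r_=least_squares(f,[.585,-.325,-.236]);print(r_.x,np.degrees(r_.x[2]));print(r_.fun.round(1).reshape(4,4))
E
```

```text
(np.float64(244.71435285718647), np.float64(91.95056122271662))
box bottom -1 -1 [array([300.00981342, 300.63807669])]
box bottom -1 1 [array([222.29443461, 329.86520316])]
box bottom 1 -1 [array([230.00491476, 285.04118877])]
box bottom 1 1 [array([151.57795987, 312.61629259])]
[ 0.5853294  -0.32551788 -0.23632439] -13.540390333144414
[[-0.5 -0.1 -0.8  0.7]
 [ 0.5  0.3 -0.3  0.5]
 [ 0.6  0.5  0.3 -0.1]
 [-0.1 -0.2 -0.2  0.2]]
```

```bash
python3 -c "
from h import *
delta([.6194,-.3337,.133],-13.5)"
```

```text
t 7.35 pos [ 0.6254 -0.3246  0.2074] head -13.53 F [-0.6  0.9 -1.3] w 0.0118 j [-0.65  0.49  1.27  0.    1.38 -0.41]
delta [ 0.0103  0.0744 -0.0037] spin -0.0
```

>>> {"api": "carry_out", "payload": {
  "steps": "0.005 0 -0.002 0; 0.01 0.005 -0.004 0; 0.01 0.015 -0.004 0; 0.01 0.03 -0.004 0; 0.01 0.048 -0.004 0; 0.01 0.064 -0.004 0; 0.01 0.074 -0.004 0; 0.01 0.074 -0.004 0"
}}

```text
time: 8.35
tool_pos: [0.6186, -0.3328, 0.132]
eef_rot: [[-0.234, -0.002, 0.972], [-0.972, 0.003, -0.234], [-0.003, -1.0, -0.003]]
ft_force: [-0.3, 0.1, -1.6]
grip_width: 0.0114
```

```bash
python3 - <<'E'
from h import *
S=snap('scene','scene4');T=snap('top','top4')
delta([.6194,-.3337,.103],-13.5)
crop('scene4',210,80,330,210,5,'c9')
crop('top4',270,90,390,200,5,'c10')
E
```

```text
t 8.45 pos [ 0.6195 -0.3335  0.1339] head -13.53 F [ 0.3  0.8 -0.8] w 0.0113 j [-0.66  0.56  1.33  0.    1.26 -0.43]
delta [ 0.0003  0.0309 -0.    ] spin -0.0
```

View pics/c9.png

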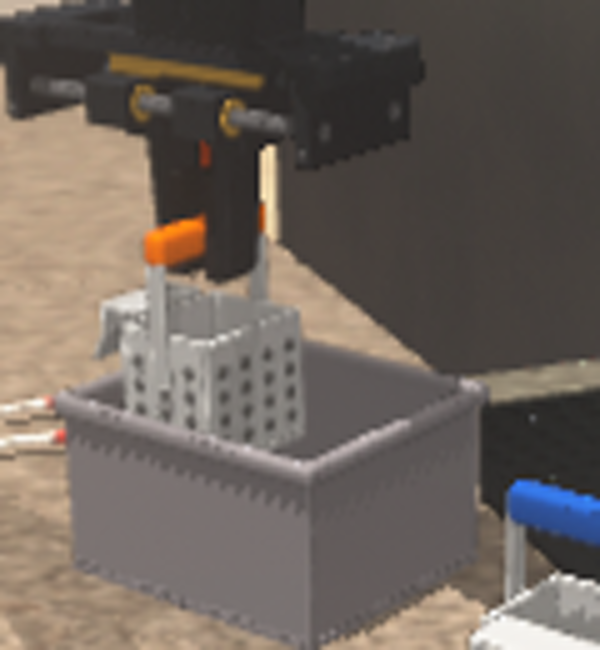

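View pics/c10.png

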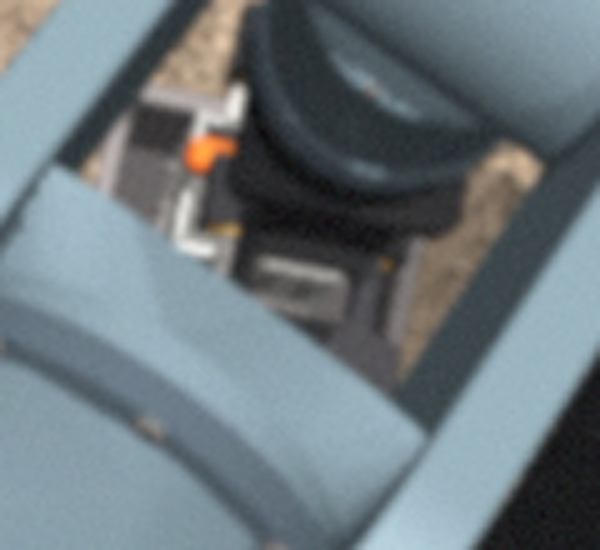

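The box is inside the tub, and the lip (crop 100–145, 295–355) is still above the far rim. The tub hasn't moved. Lower on.

>>> {"api": "carry_out", "payload": {
  "steps": "0 0.003 0 0; 0 0.007 0 0; 0 0.011 0 0; 0 0.015 0 0; 0 0.019 0 0; 0 0.022 0 0; 0 0.024 0 0; 0 0.024 0 0"
}}

```text
time: 9.45
tool_pos: [0.6194, -0.3334, 0.1096]
eef_rot: [[-0.234, -0.0, 0.972], [-0.972, 0.002, -0.234], [-0.002, -1.0, -0.001]]
ft_force: [0.2, 0.1, -1.6]
grip_width: 0.0114
```

```bash
python3 - <<'E'
from h import *
S=snap('scene','scene5')
delta([.6194,-.3337,.104],-13.5)
crop('scene5',210,80,330,210,5,'c11')
h=np.radians(-13.53)
bx=np.array([np.cos(h),np.sin(h),0]);by=np.array([-np.sin(h),np.cos(h),0])
print([ (np.array(proj(S,q))-[210,80])*5 for q in (np.array([.5853,-.3255,.085])+.07*bx+.066*by,np.array([.5853,-.3255,.085])+.07*bx+.022*by)])
E
```

```text
t 9.5 pos [ 0.6195 -0.3335  0.1099] head -13.53 F [-0.5  0.5 -1.2] w 0.0116 j [-0.66  0.58  1.34  0.    1.22 -0.43]
delta [ 0.0003  0.0059 -0.0001] spin -0.0
[array([ 48.63853476, 396.68203893]), array([117.94383783, 369.53102177])]
```

View pics/c11.png

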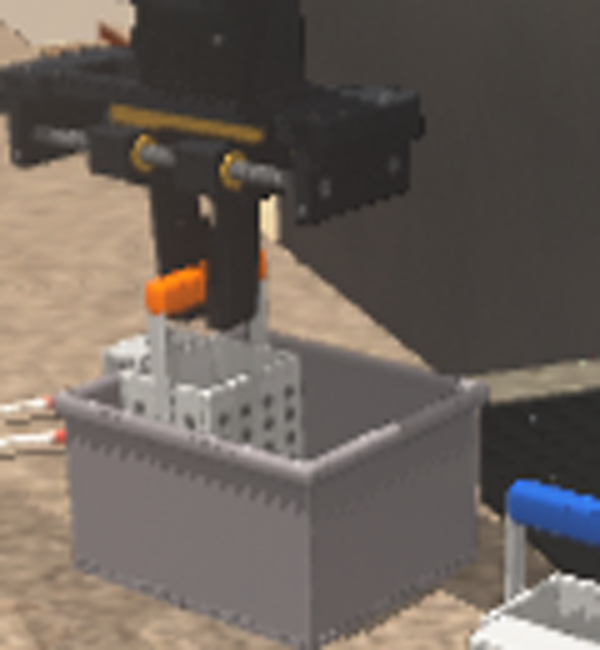

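>>> {"api": "carry_out", "payload": {
  "steps": "0 0.001 0 0; 0 0.002 0 0; 0 0.003 0 0; 0 0.004 0 0; 0 0.005 0 0; 0 0.006 0 0; 0 0.006 0 0; 0 0.006 0 0"
}}

```text
time: 10.5
tool_pos: [0.6197, -0.3337, 0.1046]
eef_rot: [[-0.234, 0.001, 0.972], [-0.972, 0.001, -0.234], [-0.001, -1.0, 0.0]]
ft_force: [-3.5, 1.2, 5.4]
grip_width: 0.0119
```

```bash
python3 - <<'E'
from h import *
S=snap('scene','scene6')
delta([.6194,-.3337,.100],-13.5)
crop('scene6',210,80,330,210,5,'c12')
E
```

```text
t 10.55 pos [ 0.6196 -0.3336  0.1045] head -13.52 F [-4.   0.6  5. ] w 0.0114 j [-0.66  0.59  1.34  0.    1.21 -0.43]
delta [ 0.0001  0.0045 -0.0002] spin -0.0
```

View pics/c12.png

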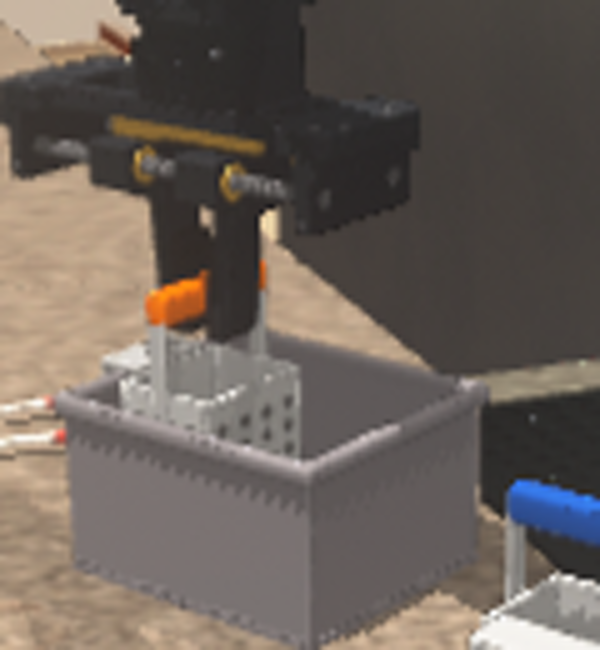

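Contact with about 6 N up at the expected seated height (bar at about 0.123 m). Ease up a hair and release.

>>> {"api": "carry_out", "payload": {
  "steps": "0 -0.001 0 0; 0 -0.001 0 0; 0 -0.001 0 0; 0 -0.001 0 0; 0 -0.001 0 0; 0 -0.001 0 0; 0 -0.001 0 0; 0 -0.001 0 0"
}}

```text
time: 11.55
tool_pos: [0.6196, -0.3336, 0.1055]
eef_rot: [[-0.234, 0.0, 0.972], [-0.972, 0.001, -0.234], [-0.001, -1.0, 0.0]]
ft_force: [-1.2, -0.4, -2.2]
grip_width: 0.0115
```

```bash
python3 - <<'E'
from h import *
delta([.6194,-.3337,.100],-13.5)
E
```

```text
t 11.55 pos [ 0.6196 -0.3336  0.1055] head -13.53 F [-1.2 -0.4 -2.2] w 0.0115 j [-0.66  0.59  1.34  0.    1.21 -0.43]
delta [ 0.0001  0.0055 -0.0002] spin -0.0
```

Now just above the rim with almost no load. Open.

>>> {"api": "carry_out", "payload": {
  "steps": "0 0 0 0; 0 0 0 0; 0 0 0 0; 0 0 0 0; 0 0 0 0; 0 0 0 0; 0 0 0 0; 0 0 0 0",
  "hand": 0.05
}}

```text
time: 12.55
tool_pos: [0.6196, -0.3336, 0.1055]
eef_rot: [[-0.234, 0.0, 0.972], [-0.972, 0.001, -0.234], [-0.001, -1.0, 0.0]]
ft_force: [0.2, -0.1, 0.3]
grip_width: 0.0498
```

```bash
python3 - <<'E'
from h import *
S=snap('scene','scene7')
delta([.6194,-.3337,.100],-13.5)
crop('scene7',210,80,330,210,5,'c13')
E
```

```text
t 12.6 pos [ 0.6197 -0.3336  0.1055] head -13.53 F [-0.5 -1.  -0.4] w 0.0502 j [-0.66  0.59  1.34  0.    1.21 -0.43]
delta [ 0.0001  0.0055 -0.0002] spin -0.0
```

View pics/c13.png

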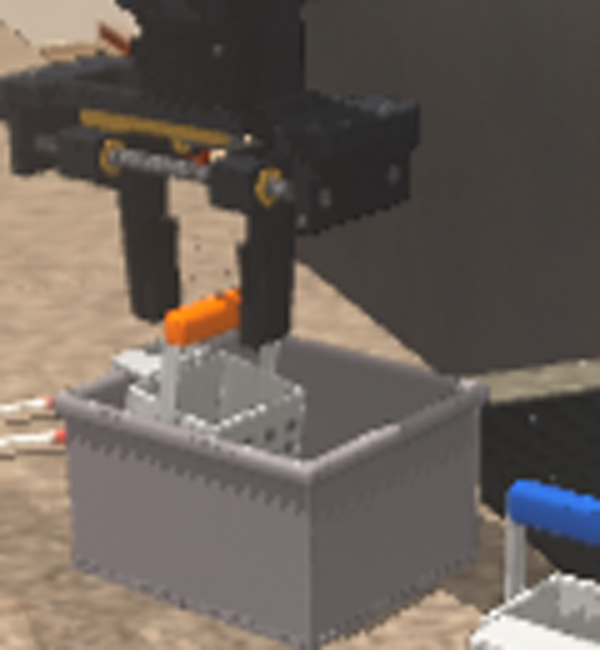

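>>> {"api": "carry_out", "payload": {
  "steps": "0 -0.004 0 0; 0 -0.012 0 0; 0 -0.024 0 0; 0 -0.04 0 0; 0 -0.06 0 0; 0 -0.085 0 0; 0 -0.115 0 0; 0 -0.14 0 0"
}}

```text
time: 13.6
tool_pos: [0.6199, -0.334, 0.2486]
eef_rot: [[-0.234, 0.002, 0.972], [-0.972, -0.0, -0.234], [-0.0, -1.0, 0.002]]
ft_force: [0.1, 0.0, -0.6]
grip_width: 0.0499
```

>>> {"api": "carry_out", "payload": {
  "steps": "-0.005 -0.01 -0.01 0; -0.01 -0.02 -0.03 0; -0.02 -0.03 -0.06 0; -0.03 -0.03 -0.1 0; -0.04 -0.03 -0.14 0; -0.04 -0.03 -0.18 0; -0.04 -0.03 -0.21 0; -0.04 -0.03 -0.23 0"
}}

```text
time: 14.6
tool_pos: [0.4039, -0.2402, 0.278]
eef_rot: [[-0.234, 0.002, 0.972], [-0.972, -0.0, -0.234], [-0.0, -1.0, 0.002]]
ft_force: [0.4, 0.6, 0.8]
grip_width: 0.0503
```

```bash
python3 - <<'E'
from h import *
S=snap('scene','scene8');snap('top','top8')
delta([.6194,-.3337,.100],-13.5)
crop('scene8',210,100,360,240,5,'c14')
crop('top8',265,85,375,205,5,'c15')
E
```

```text
t 14.7 pos [ 0.4039 -0.2403  0.2781] head -13.57 F [ 1. -1.  0.] w 0.05 j [-0.79 -0.1   1.81  0.    1.42 -0.55]
delta [0.0403 0.1786 0.231 ] spin -0.1
```

View pics/c14.png

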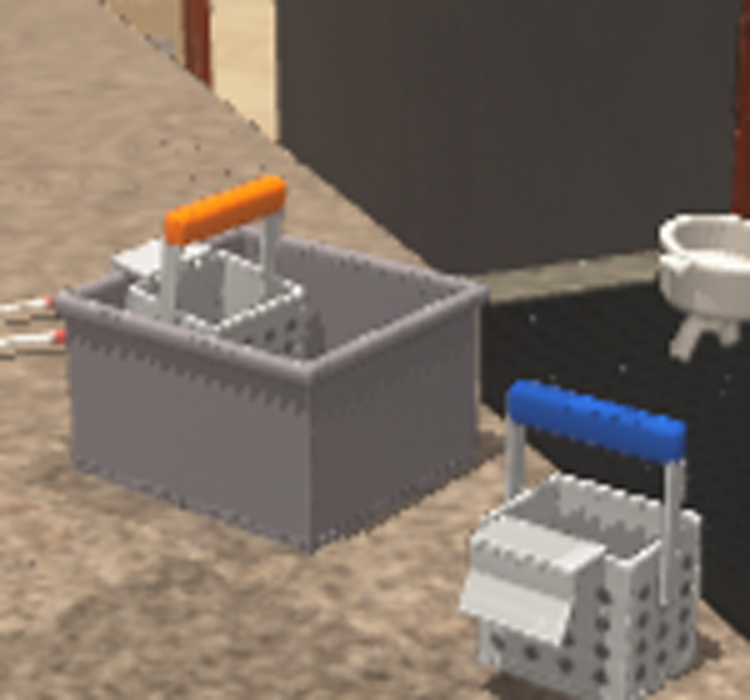

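View pics/c15.png

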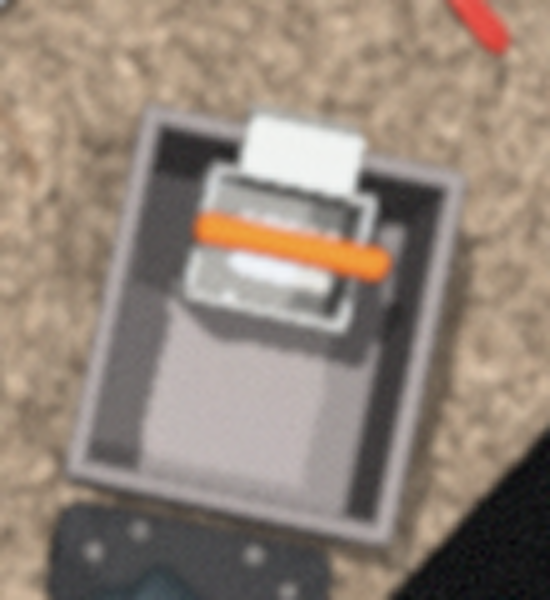

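View pics/top8.png

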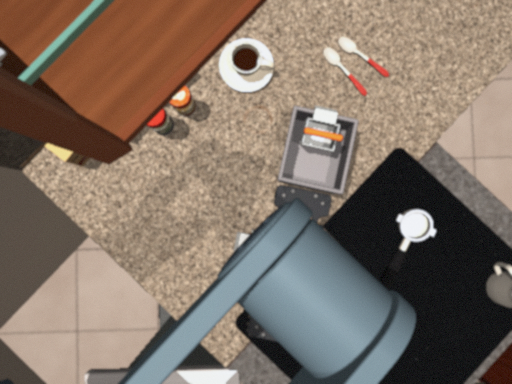

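```bash
python3 - <<'E'
from h import *
T=load('top8');S=load('scene8')
t=lambda x,y:c2p(x,y,265,85,5); s=lambda x,y:c2p(x,y,210,100,5)
n=np.array([.9722,-.2341,0]);m=np.array([.2341,.9722,0]);c=np.array([.5853,-.3255,0])
def rep(k,p): print(k,p.round(4),'n,m,z mm',(1e3*np.array([n@(p-c),m@(p-c),p[2]])).round(1))
rep('bar',tri([(T,*t(295,245)),(S,*s(225,210))]))
rep('near +y box corner',tri([(T,*t(188,302)),(S,*s(218,331))]))
rep('near -y box corner',tri([(T,*t(345,331)),(S,*s(303,290))]))
rep('far +y box corner',tri([(T,*t(212,166)),(S,*s(131,292))]))
E
```

```text
bar [ 0.6095 -0.3315  0.1167] n,m,z mm [ 24.9  -0.2 116.7]
near +y box corner [ 0.5961 -0.2963  0.0741] n,m,z mm [ 3.7 30.9 74.1]
near -y box corner [ 0.5836 -0.3563  0.0746] n,m,z mm [  5.5 -30.4  74.6]
far +y box corner [ 0.6464 -0.307   0.0815] n,m,z mm [55.  32.3 81.5]
```

```bash
python3 - <<'E'
from h import *
a=load('scene8')['frame'][100:240,210:360].astype(int);b=snap('scene','scene9')['frame'][100:240,210:360].astype(int)
print('diff',abs(a-b).mean(),abs(a-b).max(), r.read_state()['time'])
print(r.close_job())
E
```

```text
diff 0.3917936507936508 23 14.75
the job is handed in; nothing more can be done
None
```

The orange-handled basket now hangs inside the rinse tub, its lip hooked over the tub's far wall. I let go, backed the gripper well clear, and handed the job in at about 14.8 s.

- **Hook:** in the last pictures, the lip lies over the far rim.
- **Floor clearance:** I estimate the basket's lowest edge at about 14 mm above the worktop, roughly 10 mm above the tub's inner floor.
- **Lean:** the basket is not perfectly plumb. It leans about 8° inward, which is about as far as the play in the slot allows. I left it there because I judged that to be where it naturally hangs.
- **Tub and blue basket:** the tub's corners in the top view, and the blue basket in the scene view, are where they were at the start.
- **Settled:** two pictures taken just before handing in showed no movement. The highest contact force I read was about 6 N, when the lip met the rim.

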